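# Load an oil sample and hold the tester's sprung lid at its mark

## Robot

A 6-joint arm with a two-finger parallel gripper is mounted at the origin on a cart in front of the work surface, level with it; the furniture and walls round the work are solid. World frame = base frame: x ahead of the robot, y to its left, z up, the work surface at z = 0. Lengths are in mm, angles in rad, forces in N, time in s.
With the tool pointing down it reaches from about 350 to 975 mm from the base axis. Payload 7.1 kg.
Tool frame: the origin (TCP) lies at the very end of the fingers, on their centre line; the grasp point (between the pads) lies 19 mm behind it; z points along the fingers, y is the line along which they close (so a half turn about z gives the same grasp; the last joint's range is limited). The gripper opens to 88 mm and grips with 3 to 60 N. Pads are 20 mm wide; open, the fingers measure 115 mm over their backs; the gripper's body (75 mm by 178 mm) begins 61 mm behind the grasp point.
Start: joints at [1.133, 0.423, 1.63, -0, 1.089, -0.019], TCP at [254.133, 570.983, 222.675] pointing down, gripper open.
Joint ranges: [-3, 3], [-0.9, 2.11], [0.09, 2.58], [-1.31, 4.45], [0.11, 2.69], [-2.54, 2.54]. Speed limits (rad/s): [2.39, 2.39, 3.01, 3.14, 3.14, 3.14].

## Interface

Orientations are given as a rotation vector (axis times angle).
In Python, from workcell import get_obs, get_image, job, models gives the robot as it stands.
- The arm moves only by the tool jog_arm, never from a script. Its argument "increments" is one flat list of numbers, 7 for each row, row after row: the turn, a rotation vector about the tool's x, y, z in degrees, then the shift along the tool's x, y, z in mm, then the opening in per cent of the stroke, from 0 (shut) to 100 (fully open). A call has 1 to 12 rows; each row shifts and turns the commanded pose from where the row before left it, along the tool's axes as they then stand; what a row does not reach is not made up. A row lasts 1/8 s, in which the tool goes at most 62.5 mm and 10.7 degrees, less where a joint would pass 70% of its speed; a pose out of reach is approached as far as the arm can. A call is refused whole if a number of a shift passes 62.5 or a number of a turn 10.7, either way. A call with a gripper value outside its range is refused whole. The fingers move at their own pace and stop on an object; the grip force is fixed at half the most. Time passes only in rows, so rows that do not move let the fingers close. It gives the time, the measured TCP pose, the force, the opening and the grip force at its end, in the units of the state.
- get_obs(): the state, without advancing time (a new reading comes with each control period).
- get_image(name): name is "side" or "top"; returns a dict with "pixels" (480x640x3 uint8, blue, green, red), "depth" (480x640 float32, mm along the optical axis (not along the pixel's ray), 0 where there is no reading), "fx", "fy", "cx", "cy" (pixels), "k1" (the pictures are not rectified: a ray, as slopes to the right and down, at radius r is drawn at 1 + k1 r^2 times it, then the intrinsics apply), "cam_to_world" (4x4, takes a point from camera to world coordinates). Camera axes: x right, y up, looking along -z (the intrinsics and any distortion apply to the point x, -y, -z); pixel columns grow to the right and rows downward; lengths in mm; the calibration is good to about 2 mm. A picture is of the moment at which its call begins.
- job.close_job(): hands the job in; it is judged then, once.
Trained networks look in the newest picture that a camera, given by its name, has taken for a name from the list of things; names that differ only in an ending like _2 or _b are one class to them, and where a whole thing is asked for, a point or a joint stands for the part that bears it (a point fixed in the world has none). Each returns a list of dicts, best first, with "p" (0 to 1); they miss things now and then, are a little off and sometimes report something else, mostly with a low value. They report only what shows in the picture. A call takes as long as a camera call. They do not tell look-alikes from the thing itself.
- models.look_for(target, camera): "centre" ([x, y, z] in mm, in world coordinates, good to about 4 mm: the middle of the surface that is visible of it).
- models.regions_of(target, camera): "region" (480x640 bool, what is visible of it).
The state is a dict: "t": time; "qpos": joint angles; "qvel": joint speeds; "joint_torque": joint torques, N m; "ee_pos": TCP position; "orientation": TCP orientation; "ft_force": force on the tool from outside, world axes, zero at the start; "moment": the same for the moment, N m; "width": finger opening in mm; "grasp_force": force on a finger pad.
Only numpy, scipy, OpenCV 4.12 (cv2) and the standard library are available. Lean on these libraries where they do the work, as an engineer would, in place of code of your own. Each camera call takes 0.05 s, during which the arm holds its last target. There are 200 camera calls.

## Task

Take the sample tube with the red cap out of the white rack and seat it fully down, upright, in the orange-ringed well of the oil tester, letting it go while the lid is still shut. Then lift the tester's blue sprung lid by its steel handle until the yellow pointer on the lid's edge lines up with the red index arm beside it, without swinging it well past the index, and finish while still holding the lid steadily there. Leave the red index arm where it is set, and leave the blue-capped tube, the bearing ring and the tape measure where they are.

Things in the scene. Friction and masses are not known exactly. Their poses are not given: they have to be found in the camera images.
- tester: Fixed grey oil tester, 200 (x) by 130 (y) mm. Origin on the worktop under its middle; x points from its front (robot side) to its back, y to its left, z up. Front deck 50 mm high (x -100 to -16 mm) with the well at left and a display at right; behind it a bay 70 mm high under the blue lid, hinged along y at the back edge. Beside its right wall (y -73 to -84 mm) is the red index arm.
- well_mouth (a point): Centre of the mouth of the tube well in the front deck, 50 mm above the worktop; hole 21 mm in diameter, 40 mm deep, with a 3 mm chamfer, ringed with orange dots.
- well_floor (a point): Centre of the flat floor of that well, 10 mm above the worktop, 40 mm below the mouth. Axes as the tester's.
- lid_handle (a point): Middle of the lid's handle bar (moves with the lid): a steel bar 12 mm in diameter along the tester's y axis, about 58 mm free between its two posts, standing 36 mm (bar centre) over the lid's top, near the lid's front edge; it can be pinched from above across x. With the lid shut it is 116 mm above the worktop, 100 mm in front of and 46 mm above the hinge axis.
- lid_hinge (a point): Point on the lid's hinge axis, which runs along the tester's y axis, 70 mm above the worktop.
- lid (a joint): Lid angle in rad: 0 shut, grows as the front edge rises (rotation about the tester's +y axis), up to 1.25. A spring and the weight pull it shut: at the handle, along its arc, about 4 N at the start and 6 N at 0.7 rad (14 N if pulled straight up there). It snaps shut if let go.
- lid_pointer (a point): Front end of the yellow pointer bar (6 mm square) on the lid's right edge, 110 mm from the hinge axis; moves with the lid. Its x axis lies along the lid.
- index (a joint): Setting of the red index arm in rad, on the same axis, zero and sense as the lid: the lid is at the mark when joint lid equals joint index. Lies between 0.35 and 0.7, differs each time, held by stiff friction.
- index_tip (a point): Outer end of the red index arm (6 mm bar with a round 14 mm button at the end), 110 mm from the hinge axis, 9 mm to the right of the pointer. Its x axis lies along the arm.
- rack: Fixed white tube rack block, 50 (x) by 130 (y) by 50 mm high, origin under its centre on the worktop; three holes 21 mm in diameter and 40 mm deep in a row along its y axis, at y = -42, 0 and +42 mm. The tubes stand in the two outer ones, which may be swapped.
- red_tube: Loose amber sample tube with a red cap, 105 mm long, about 45 g; body 18 mm in diameter with chamfered foot, cap 20 mm in diameter over the top 28 mm. Origin at the centre of its foot, z along the tube to the cap. In the rack its foot is 10 mm above the worktop.
- blue_tube: The same tube with a blue cap; stays in the rack.
- bearing_race: Loose steel bearing ring, 62 mm across, 17 mm high, lying on the worktop; origin under its centre. Bystander.
- tape_measure: Loose yellow tape measure, 37 by 85 mm, 65 mm high, standing on the worktop; origin under its centre. Bystander.
Mind the look-alikes: they are no part of the job. Leave any green look-alike of the red_tube alone.

How it is judged (in metres and radians):
On the way, in this order (a step that is already met when the one before it is completed fails the run):
1. the red-capped tube is lifted clear of the rack, lid still shut (height (world z) of red_tube above 0.055 m and value of joint lid below 0.05 rad), for 0.1 s.
2. the red-capped tube is seated in the well and released, lid still shut (horizontal distance between red_tube and well_floor below 0.006 m and z of red_tube in the frame of well_floor below 0.004 m and angle between red_tube's own z axis and vertical below 0.12 rad and contact force between the fingers and red_tube below 0.2 N and value of joint lid below 0.05 rad), for 0.2 s.
3. the lid is lifted to the index and held there (angle between the x axis of lid_pointer and the x axis of index_tip, either way round below 0.07 rad and contact force between the fingers and tester above 2 N), for 0.3 s.
At the end, for the whole second after the job is handed in: The fingers hold the lid (over 2 N), still (under 0.08 rad/s), within 0.07 rad of the red index arm, itself unmoved (10 mm); the red-capped tube stands on the well floor (within 4 mm in height, 6 mm sideways, 0.12 rad of upright); the blue-capped tube is in its place (15 mm) (all of step 3 and velocity of joint lid between -0.08 and 0.08 rad/s and horizontal distance between red_tube and well_floor below 0.006 m and z of red_tube in the frame of well_floor below 0.004 m and angle between red_tube's own z axis and vertical below 0.12 rad and distance of blue_tube from where it was at the start of the episode below 0.015 m and distance of index_tip from where it was at the start of the episode below 0.01 m); the arm keeps its last pose, push and grip.
It fails at once if the blue-capped tube, the bearing ring or the tape measure is disturbed (moved 20 mm) (distance of any of blue_tube, bearing_race, tape_measure from where it was at the start of the episode above 0.02 m).
It fails at once if the red index arm is pushed out of its setting (10 mm at its end) (distance of index_tip from where it was at the start of the episode above 0.01 m).
It fails at once if the lid swings more than about 0.2 rad past the index (z of lid_pointer in the frame of index_tip above 0.021 m).
It fails at once if the red-capped tube is tipped over (angle between red_tube's own z axis and vertical above 0.7 rad).
It also fails if it takes over 53 s, if anything falls off the work surface, if the arm or the gripper's body presses on something with over 40 N, if the wrist force passes 120 N, or if a joint passes its speed limit or range.

## Working session

There is one attempt and no reset: what is moved stays moved. The work goes in short steps, Python scripts to look and compute and a tool call to move; the robot and the scene stay as the last step left them, time stands still between calls to the robot, and variables do not carry over. Pictures are saved under pics/ and viewed, at most 10 in all, crops included, and the job is handed in when it is done.

Besides the shell and the picture viewer there is one more tool, called after "Request:" by a JSON object that holds its "fn" and its "kwargs". jog_arm: Moves the arm, as the interface text tells. Its arguments: {"type":"object","properties":{"increments":{"type":"array"}},"required":["increments"]}

```bash
mkdir -p pics; cat > h.py <<'E'
import numpy as np, cv2
from scipy.spatial.transform import Rotation as R
from workcell import get_obs,get_image,job,models
def cloud(im):
    v,u=np.mgrid[0:480,0:640].astype(float)
    K=np.array([[im['fx'],0,im['cx']],[0,im['fy'],im['cy']],[0,0,1]])
    p=cv2.undistortPoints(np.stack([u.ravel(),v.ravel()],1)[:,None],K,np.array([im['k1'],0,0,0,0.]))[:,0]
    d=im['depth'].ravel().astype(float)
    c=np.stack([p[:,0]*d,-p[:,1]*d,-d,np.ones_like(d)],1)
    w=(c@np.array(im['cam_to_world']).T)[:,:3].reshape(480,640,3)
    w[im['depth']<=0]=np.nan
    return w
E
python3 - <<'E'
from h import *
o=get_obs();print({k:np.round(v,3) for k,v in o.items()})
for c in ('top','side'):
    im=get_image(c);cv2.imwrite(f'pics/{c}0.png',im['pixels']);np.savez(f'{c}0.npz',w=cloud(im),p=im['pixels'])
    print(c,np.round(im['cam_to_world'],2).tolist())
    for t in ['tester','red_tube','blue_tube','rack','lid_handle','index_tip','lid_pointer','bearing_race','tape_measure']:
        print(t,[(np.round(r['centre']).tolist(),round(r['p'],2)) for r in models.look_for(t,c)][:3])
E
```

```text
{'t': np.float64(0.0), 'qpos': array([ 1.133,  0.424,  1.631, -0.   ,  1.089, -0.019]), 'qvel': array([-0.001,  0.   ,  0.   ,  0.001,  0.001,  0.   ]), 'joint_torque': array([-1.0000e-03, -5.4461e+01, -2.7367e+01,  6.4000e-02,  2.3000e-02,
       -0.0000e+00]), 'ee_pos': array([253.895, 570.492, 221.888]), 'orientation': array([-6.530e-01, -3.073e+00,  2.000e-03]), 'ft_force': array([-0.138, -0.351,  0.684]), 'moment': array([-0.04 ,  0.022,  0.038]), 'grasp_force': np.float64(0.0), 'width': np.float64(87.558)}
top [[0.02, 0.99, -0.14, 359.06], [-1.0, 0.02, -0.01, -268.17], [-0.0, 0.14, 0.99, 968.14], [0.0, 0.0, 0.0, 1.0]]
tester [([502.0, -137.0, 78.0], 0.81)]
red_tube [([439.0, -496.0, 90.0], 0.79), ([490.0, -340.0, 114.0], 0.54)]
blue_tube [([478.0, -422.0, 116.0], 0.48)]
rack [([480.0, -386.0, 51.0], 0.81)]
lid_handle [([534.0, -160.0, 81.0], 0.97)]
index_tip [([501.0, -226.0, 99.0], 0.82)]
lid_pointer [([540.0, -162.0, 80.0], 0.84), ([334.0, -166.0, 18.0], 0.18)]
bearing_race [([335.0, -169.0, 16.0], 0.69)]
tape_measure [([356.0, -264.0, 62.0], 0.83)]
side [[-0.81, 0.36, -0.46, 78.08], [-0.58, -0.48, 0.66, 303.77], [0.01, 0.8, 0.6, 655.94], [0.0, 0.0, 0.0, 1.0]]
tester [([487.0, -114.0, 52.0], 0.64)]
red_tube [([493.0, -340.0, 88.0], 0.7), ([434.0, -496.0, 62.0], 0.55)]
blue_tube [([475.0, -420.0, 87.0], 0.7)]
rack [([476.0, -361.0, 41.0], 0.58)]
lid_handle [([522.0, -145.0, 81.0], 0.88), ([475.0, -362.0, 41.0], 0.68), ([328.0, -164.0, 21.0], 0.24)]
index_tip [([498.0, -218.0, 98.0], 0.74)]
lid_pointer [([519.0, -143.0, 82.0], 0.69)]
bearing_race [([332.0, -165.0, 19.0], 0.79), ([494.0, -344.0, 86.0], 0.62)]
tape_measure [([349.0, -248.0, 48.0], 0.76)]
```

View pics/top0.png

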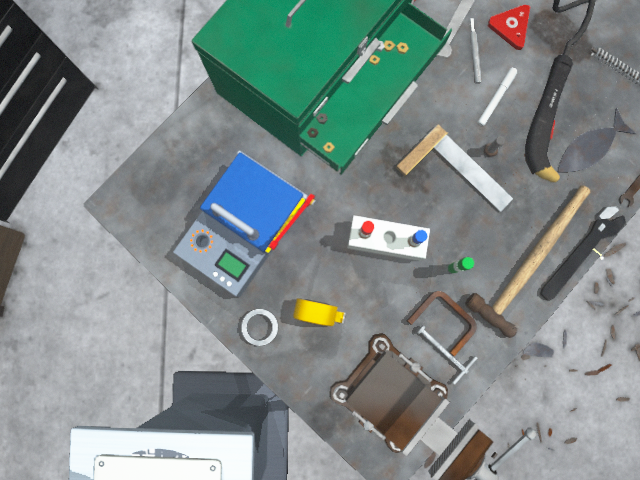

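View pics/side0.png

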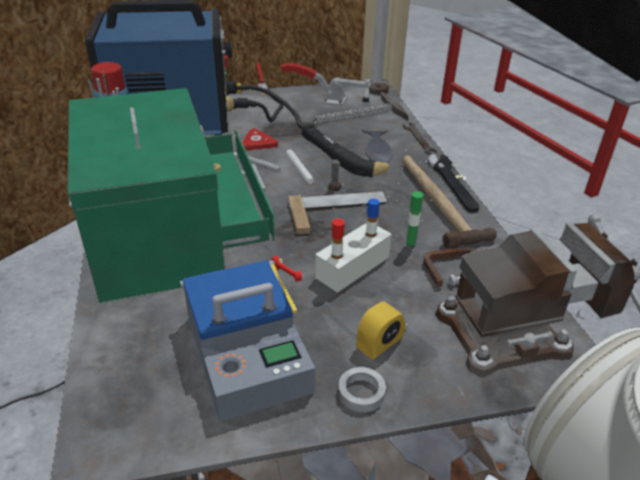

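The top view shows the red cap at (367,228), blue at (420,237), the well at (202,240), and the handle bar along (212,207)-(255,235). The side view agrees, and the green look-alike at (415,215) stands apart. Next I fit the exact poses.

```bash
cat > fit.py <<'E'
from h import *
for c in ('top','side'):
    D=np.load(f'{c}0.npz');w=D['w'];hsv=cv2.cvtColor(D['p'],cv2.COLOR_BGR2HSV).astype(int)
    H,S,V=[hsv[...,i] for i in range(3)];X,Y,Z=[w[...,i] for i in range(3)]
    def box(x0,x1,y0,y1,z0,z1): return (X>x0)&(X<x1)&(Y>y0)&(Y<y1)&(Z>z0)&(Z<z1)
    red=((H<6)|(H>174))&(S>150)&(V>70)
    blue=(H>100)&(H<125)&(S>130)
    orange=(H>5)&(H<18)&(S>90)
    P={}
    P['redcap']=w[red&box(450,530,-380,-310,80,130)]
    P['bluecap']=w[blue&box(440,520,-460,-390,80,130)]
    P['racktop']=w[(S<40)&(V>120)&box(420,540,-470,-290,44,56)]
    P['lid']=w[blue&box(420,650,-260,-40,60,95)]
    P['deck']=w[box(380,560,-230,-30,46,54)]
    P['orange']=w[orange&box(400,520,-130,-50,40,58)]
    P['index']=w[red&box(440,640,-280,-150,60,160)]
    P['yellow']=w[(H>22)&(H<34)&(S>140)&box(440,640,-270,-130,60,110)]
    P['handle']=w[(S<60)&box(440,600,-210,-80,98,130)]
    for k,p in P.items():
        if len(p)<3: print(c,k,len(p));continue
        r=cv2.minAreaRect(p[:,:2].astype(np.float32))
        print(c,k,len(p),'mean',p.mean(0).round(1),'z5/95',np.percentile(p[:,2],[5,50,95]).round(1),'rect',np.round(r[0],1),np.round(r[1],1),round(r[2],1),'min/max',p.min(0).round(),p.max(0).round())
    q=P['racktop']
    p=P['handle'][:,:2]
    if len(p)>5:
        print(c,'handle dir',cv2.fitLine(p.astype(np.float32),cv2.DIST_HUBER,0,.01,.01).ravel().round(3))
    p=P['index']; print(c,'index dir',cv2.fitLine(p.astype(np.float32),cv2.DIST_HUBER,0,.01,.01).ravel().round(3))
    cap=P['redcap']; t=cap[cap[:,2]>np.percentile(cap[:,2],60)]; print('cap top',t.mean(0).round(1),len(t))
E
python3 fit.py
```

```text
top redcap 110 mean [ 494.6 -343.3  115.5] z5/95 [112.9 115.5 118.4] rect [ 495.  -343.6] [16.7 17.7] 64.1 min/max [ 487. -352.  104.] [ 504. -334.  121.]
top bluecap 115 mean [ 481.3 -426.   115.1] z5/95 [112.6 115.3 117.4] rect [ 481.7 -426.3] [16.7 17.7] 39.7 min/max [ 473. -435.  103.] [ 491. -417.  118.]
top racktop 1781 mean [ 487.9 -382.7   50.6] z5/95 [47.7 50.7 53.3] rect [ 489.6 -384.6] [130.8  51. ] 80.7 min/max [ 455. -452.   44.] [ 525. -316.   56.]
top lid 4849 mean [ 542.9 -158.8   80.5] z5/95 [77.7 80.5 83.1] rect [ 541.  -155.1] [129.8 114.8] 56.8 min/max [ 459. -239.   65.] [621. -72.  86.]
top deck 3554 mean [ 457.7 -101.5   50.8] z5/95 [48.  50.9 53.4] rect [ 458.4 -100.8] [132.5  87.3] 57.3 min/max [ 387. -180.   46.] [528. -30.  54.]
top orange 62 mean [477.7 -70.1  50.9] z5/95 [48.4 50.8 53.8] rect [476.9 -69.8] [38.8 36.6] 12.7 min/max [458. -89.  46.] [497. -51.  54.]
top index 253 mean [ 505.3 -224.7   99.7] z5/95 [ 77.6  98.3 128. ] rect [ 508.1 -221. ] [ 17.5 112.6] 57.3 min/max [ 457. -257.   64.] [ 554. -188.  129.]
top yellow 140 mean [ 512.2 -217.8   7
[... 1307 characters left out ...]
6.6] 7.5 min/max [457. -89.  47.] [494. -52.  51.]
side index 176 mean [ 497.7 -218.7  101.2] z5/95 [ 77.1 101.7 126. ] rect [ 501.8 -221.9] [  8.4 110. ] 56.9 min/max [ 455. -254.   63.] [ 547. -190.  129.]
side yellow 73 mean [ 487.2 -203.8   71.1] z5/95 [67.7 71.6 73.3] rect [ 500.  -212.9] [  4.2 108. ] 55.0 min/max [ 456. -246.   66.] [ 543. -181.   74.]
side handle 613 mean [ 500.  -128.4  115.8] z5/95 [102.4 117.8 121.3] rect [ 493.1 -146.4] [115.9  22.5] 65.6 min/max [ 461. -204.   98.] [526. -95. 123.]
side handle dir [   0.547    0.837  499.787 -127.446]
side index dir [ 7.52000e-01 -4.91000e-01 -4.40000e-01  4.98330e+02 -2.19023e+02
  1.00830e+02]
cap top [ 492.9 -341.6  113.1] 83
```

```bash
cat >> h.py <<'E'
def togo(p,yaw):
    """turn about tool z (deg) and shift in the tool axes after that turn; yaw = world angle of tool y, deg"""
    o=get_obs();M=R.from_rotvec(o['orientation']).as_matrix()
    cy=np.degrees(np.arctan2(M[1,1],M[0,1])); a=np.radians(yaw)
    y=np.array([np.cos(a),np.sin(a),0]);z=np.array([0,0,-1.]);T=np.stack([np.cross(y,z),y,z],1)
    print('t',round(o['t'],2),'at',o['ee_pos'].round(1),'turn z',round(-((yaw-cy+180)%360-180),2),'shift',(T.T@(np.array(p)-o['ee_pos'])).round(1),'tilt',np.degrees(M[:2,2]).round(2),'q',o['qpos'].round(2))
E
python3 -c "
from h import *
togo([494,-342.5,222],57)"
```

```text
t 1.0 at [254.1 571.  222.7] turn z 9.01 shift [-698.7 -635.5    0.7] tilt [0. 0.] q [ 1.13  0.42  1.63  0.    1.09 -0.02]
```

Request:
{"fn": "jog_arm", "kwargs": {"increments": [0, 0, 9, 0, 0, 0, 100, 0, 0, 0, -38.8, -35.3, 0, 100, 0, 0, 0, -38.8, -35.3, 0, 100, 0, 0, 0, -38.8, -35.3, 0, 100, 0, 0, 0, -38.8, -35.3, 0, 100, 0, 0, 0, -38.8, -35.3, 0, 100, 0, 0, 0, -38.8, -35.3, 0, 100, 0, 0, 0, -38.8, -35.3, 0, 100, 0, 0, 0, -38.8, -35.3, 0, 100, 0, 0, 0, -38.8, -35.3, 0, 100, 0, 0, 0, -38.8, -35.3, 0, 100, 0, 0, 0, -38.8, -35.3, 0, 100]}}

```text
t: 2.5
ee_pos: [401.1, 11.2, 223.1]
orientation: [0.892, 3.011, 0.001]
ft_force: [0.6, 0.9, 0.2]
width: 87.8
grasp_force: 0.0
```

Request:
{"fn": "jog_arm", "kwargs": {"increments": [0, 0, 0, -38.8, -35.3, 0, 100, 0, 0, 0, -38.8, -35.3, 0, 100, 0, 0, 0, -38.8, -35.3, 0, 80, 0, 0, 0, -38.8, -35.3, 0, 70, 0, 0, 0, -38.8, -35.3, 0, 60, 0, 0, 0, -38.8, -35.3, 0, 60, 0, 0, 0, -20, -18, 0, 60, 0, 0, 0, 0, 0, 0, 60]}}

```text
t: 3.5
ee_pos: [487.7, -319.1, 222.5]
orientation: [0.895, 3.011, -0.0]
ft_force: [0.4, -0.2, 0.7]
width: 52.6
grasp_force: 0.0
```

```bash
python3 -c "
from h import *
togo([494,-342.5,73],57)"
```

```text
t 3.5 at [ 487.7 -319.1  222.5] turn z -0.12 shift [-18.  -16.2 149.5] tilt [ 0.02 -0.02] q [-0.6   0.36  1.73 -0.    1.05 -1.59]
```

Request:
{"fn": "jog_arm", "kwargs": {"increments": [0, 0, 0, -18, -16.2, 0, 60, 0, 0, 0, 0, 0, 45, 60, 0, 0, 0, 0, 0, 45, 60, 0, 0, 0, 0, 0, 40, 60, 0, 0, 0, 0, 0, 19.5, 60, 0, 0, 0, 0, 0, 0, 60, 0, 0, 0, 0, 0, 0, 0, 0, 0, 0, 0, 0, 0, 0, 0, 0, 0, 0, 0, 0, 0, 0, 0, 0, 0, 0, 0, 0, 0, 0, 0, 0, 0, 0, 0, 0, 0, 0, 0, 0, 0, 0]}}

```text
t: 5.0
ee_pos: [494.2, -341.3, 73.8]
orientation: [0.892, 3.011, -0.001]
ft_force: [-0.1, -0.3, 5.6]
width: 19.5
grasp_force: 30.0
```

Request:
{"fn": "jog_arm", "kwargs": {"increments": [0, 0, 0, 0, 0, -15, 0, 0, 0, 0, 0, 0, -30, 0, 0, 0, 0, 0, 0, -45, 0, 0, 0, 0, 0, 0, -50, 0, 0, 0, 0, 0, 0, -10, 0, 0, 0, 0, 0, 0, 0, 0]}}

```text
t: 5.75
ee_pos: [493.7, -340.8, 223.7]
orientation: [0.892, 3.011, -0.0]
ft_force: [0.9, -0.7, -1.3]
width: 19.5
grasp_force: 30.0
```

```bash
cat > cap.py <<'E'
from h import *
import sys
togo([476.5,-70,220],57)
o=get_obs()['ee_pos']
for c in ('top','side'):
    im=get_image(c);w=cloud(im);hsv=cv2.cvtColor(im['pixels'],cv2.COLOR_BGR2HSV).astype(int)
    H,S,V=[hsv[...,i] for i in range(3)]
    near=(abs(w[...,0]-o[0])<40)&(abs(w[...,1]-o[1])<40)&(w[...,2]<o[2]+60)&(w[...,2]>o[2]-70)
    for n,m in (('red',((H<6)|(H>174))&(S>150)&(V>60)),('body',(H>5)&(H<25)&(S>80)&(V>40)),('all',S>-1)):
        p=w[m&near]
        if len(p)>3:
            print(c,n,len(p),p.mean(0).round(1),p.min(0).round(),p.max(0).round())
    uv=np.argwhere(near);a,b=uv.min(0),uv.max(0);print(a,b)
    cr=im['pixels'][max(a[0]-40,0):b[0]+60,max(a[1]-60,0):b[1]+60]
    cv2.imwrite(f'pics/{c}_{sys.argv[1]}.png',cv2.resize(cr,None,fx=3,fy=3)[:600,:800])
E
python3 cap.py lift
```

```text
t 5.75 at [ 493.7 -340.8  223.7] turn z 0.01 shift [162.  217.7   3.7] tilt [ 0.05 -0.03] q [-0.62  0.38  1.69  0.    1.07 -1.62]
top body 6 [ 488.2 -341.3  180.2] [ 488. -345.  173.] [ 490. -336.  189.]
top all 50 [ 490.1 -337.2  184. ] [ 487. -345.  162.] [ 498. -323.  224.]
[215 360] [226 373]
side red 240 [ 487.8 -336.4  252. ] [ 482. -350.  233.] [ 498. -324.  272.]
side body 293 [ 489.6 -335.4  191.3] [ 483. -345.  161.] [ 510. -323.  283.]
side all 1724 [ 488.8 -335.1  236.9] [ 469. -357.  156.] [ 515. -315.  284.]
[119 323] [200 360]
```

View pics/side_lift.png

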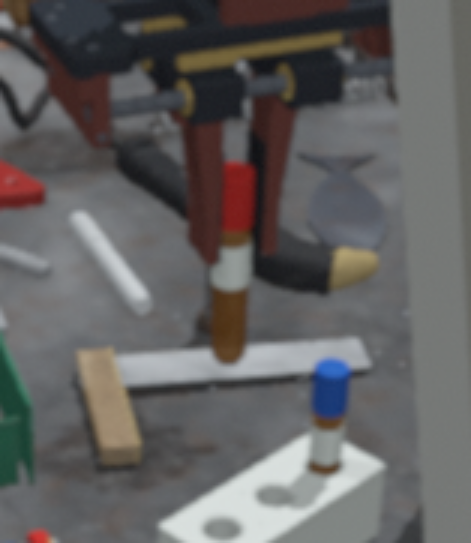

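The side view shows the red tube hanging upright in the fingers, clear of the rack (cap at (238,200), foot at (228,355)), with blue still seated. I move it over the well.

Request:
{"fn": "jog_arm", "kwargs": {"increments": [0, 0, 0, 27, 36.3, 0, 0, 0, 0, 0, 27, 36.3, 0, 0, 0, 0, 0, 27, 36.3, 0, 0, 0, 0, 0, 27, 36.3, 0, 0, 0, 0, 0, 27, 36.3, 0, 0, 0, 0, 0, 27.6, 36.3, 0, 0, 0, 0, 0, 0, 0, 0, 0, 0, 0, 0, 0, 0, 40, 0, 0, 0, 0, 0, 0, 40, 0, 0, 0, 0, 0, 0, 10, 0, 0, 0, 0, 0, 0, 0, 0]}}

```text
t: 7.22
ee_pos: [475.7, -70.2, 132.6]
orientation: [-0.892, -3.01, 0.001]
ft_force: [0.0, 0.4, -0.7]
width: 19.5
grasp_force: 30.0
```

```bash
cat > pre.py <<'E'
from h import *
from scipy.optimize import least_squares
togo([476,-69.6,73.5],57)
o=get_obs()['ee_pos'];im=get_image('side');w=cloud(im)
hsv=cv2.cvtColor(im['pixels'],cv2.COLOR_BGR2HSV).astype(int);H,S,V=[hsv[...,i] for i in range(3)]
foot=o[2]-63
for z0,z1 in ((foot+2,foot+22),(foot+22,foot+44)):
    m=(np.hypot(w[...,0]-o[0],w[...,1]-o[1])<16)&(w[...,2]>z0)&(w[...,2]<z1)
    p=w[m];f=least_squares(lambda c:np.hypot(p[:,0]-c[0],p[:,1]-c[1])-9,o[:2]-[-3,3],loss='soft_l1')
    print('tube axis',z0.round(),f.x.round(2),len(p),abs(f.fun).mean().round(2))
m=(H>5)&(H<18)&(S>90)&(abs(w[...,2]-50)<6)&(np.hypot(w[...,0]-476,w[...,1]+70)<26)
p=w[m];f=least_squares(lambda c:np.hypot(p[:,0]-c[0],p[:,1]-c[1])-c[2],[476,-70,17],loss='soft_l1');print('ring',f.x.round(2),len(p))
D=np.load('side0.npz');w0=D['w'];h0=cv2.cvtColor(D['p'],cv2.COLOR_BGR2HSV).astype(int)
m=(h0[...,0]>5)&(h0[...,0]<18)&(h0[...,1]>90)&(abs(w0[...,2]-50)<6)&(np.hypot(w0[...,0]-476,w0[...,1]+70)<26)
p=w0[m];f=least_squares(lambda c:np.hypot(p[:,0]-c[0],p[:,1]-c[1])-c[2],[476,-70,17],loss='soft_l1');print('ring before',f.x.round(2),len(p))
a=im['pixels'][230:450,150:350];cv2.imwrite('pics/pre.png',cv2.resize(a,None,fx=2.7,fy=2.7))
E
python3 pre.py
```

```text
t 7.22 at [475.7 -70.2 132.6] turn z -0.03 shift [ 0.   0.7 59.1] tilt [-0.12  0.01] q [-0.17  0.35  2.01 -0.    0.78 -1.17]
tube axis 72.0 [476.66 -71.9 ] 151 0.54
tube axis 92.0 [476.87 -71.63] 178 0.52
ring [474.81 -69.96  17.42] 60
ring before [475.1  -70.2   17.49] 69
```

View pics/pre.png

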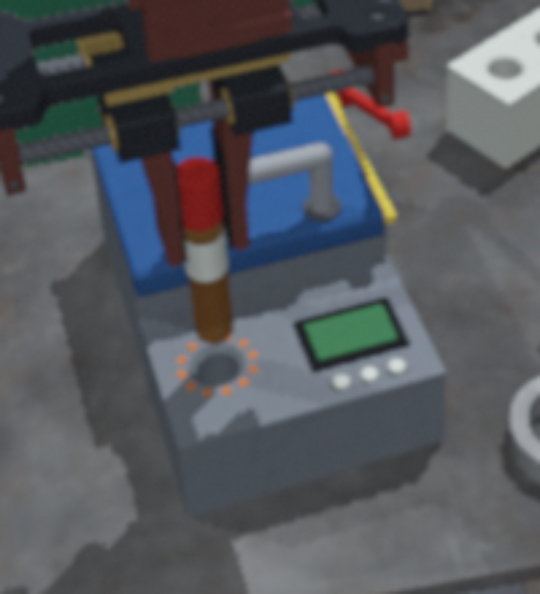

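The tube hangs just above the ringed well at (218,368), about 2 mm towards the lid. I correct that and lower it.

Request:
{"fn": "jog_arm", "kwargs": {"increments": [0, 0, 0, 1.7, 0.5, 0, 0, 0, 0, 0, 0, 0, 16, 0, 0, 0, 0, 0, 0, 6, 0, 0, 0, 0, 0, 0, 6, 0, 0, 0, 0, 0, 0, 0, 0]}}

```text
t: 7.9
ee_pos: [474.5, -68.3, 104.6]
orientation: [-0.892, -3.011, 0.0]
ft_force: [0.5, -0.1, -0.2]
width: 19.2
grasp_force: 30.0
```

Request:
{"fn": "jog_arm", "kwargs": {"increments": [0, 0, 0, 0, 0, 10, 0, 0, 0, 0, 0, 0, 10, 0, 0, 0, 0, 0, 0, 7, 0, 0, 0, 0, 0, 0, 3, 0, 0, 0, 0, 0, 0, 0, 0]}}

```text
t: 8.52
ee_pos: [474.7, -68.3, 74.9]
orientation: [-0.892, -3.012, 0.0]
ft_force: [0.5, -0.9, 0.2]
width: 19.5
grasp_force: 30.0
```

Request:
{"fn": "jog_arm", "kwargs": {"increments": [0, 0, 0, 0, 0, 0.8, 0, 0, 0, 0, 0, 0, 0.7, 0, 0, 0, 0, 0, 0, 0, 0]}}

```text
t: 8.9
ee_pos: [475.1, -68.4, 73.9]
orientation: [0.892, 3.012, 0.0]
ft_force: [0.3, -0.2, 0.5]
width: 19.2
grasp_force: 30.0
```

Release (it drops at most a millimetre or so), wait, then retreat upward.

Request:
{"fn": "jog_arm", "kwargs": {"increments": [0, 0, 0, 0, 0, 0, 30, 0, 0, 0, 0, 0, 0, 50, 0, 0, 0, 0, 0, 0, 50, 0, 0, 0, 0, 0, 0, 50, 0, 0, 0, 0, 0, 0, 50, 0, 0, 0, 0, 0, -30, 50, 0, 0, 0, 0, 0, -40, 50, 0, 0, 0, 0, 0, -40, 50, 0, 0, 0, 0, 0, 0, 50]}}

```text
t: 10.02
ee_pos: [476.9, -68.7, 186.4]
orientation: [0.89, 3.006, 0.001]
ft_force: [0.7, -0.1, -0.0]
width: 44.1
grasp_force: 0.0
```

```bash
python3 - <<'E'
from h import *
from scipy.optimize import least_squares
im=get_image('side');w=cloud(im);hsv=cv2.cvtColor(im['pixels'],cv2.COLOR_BGR2HSV).astype(int);H,S,V=[hsv[...,i] for i in range(3)]
m=((H<6)|(H>174))&(S>150)&(V>60)&(np.hypot(w[...,0]-475,w[...,1]+70)<25)
p=w[m];print('cap z',np.percentile(p[:,2],[2,50,98]).round(1))
for z0,z1,r in ((52,72,9),(90,113,10)):
    m=(np.hypot(w[...,0]-475,w[...,1]+70)<16)&(w[...,2]>z0)&(w[...,2]<z1);p=w[m]
    f=least_squares(lambda c:np.hypot(p[:,0]-c[0],p[:,1]-c[1])-r,[475,-70],loss='soft_l1');print('axis',f.x.round(1),len(p))
x=np.array([.838,-.545]);y=np.array([.545,.838])
for c in('top','side'):
    w=np.load(c+'0.npz')['w'];hp=np.array([503,-133]);d=(w[...,:2]-hp);lx=d@x;ly=d@y
    m=(abs(lx)<12)&(abs(ly)<28)&(w[...,2]>100)&(w[...,2]<130);print(c,'bar x off',np.percentile(lx[m],[3,50,97]).round(1),'z',np.percentile(w[...,2][m],[50,97]).round(1))
    m=(abs(lx)<15)&(abs(ly)<55)&(w[...,2]>105)&(w[...,2]<130);print('bar y',np.percentile(ly[m],[1,99]).round(1))
togo([503,-133,97],-33)
E
```

```text
cap z [ 88.1 108.8 115.6]
axis [475.8 -70.1] 151
axis [476.3 -70.7] 238
top bar x off [-5.1  0.1  6. ] z [121.4 124.7]
bar y [-38.9  39. ]
side bar x off [-8.6 -5.6  0.7] z [118.5 121.7]
bar y [-38.1  41.8]
t 10.07 at [475.6 -68.5 184.7] turn z 90.01 shift [-39.2  58.1  87.7] tilt [ 0.17 -0.03] q [-0.17  0.26  1.98 -0.    0.9  -1.16]
```

The tube is seated: cap top at 115.6 mm, axis upright and within about 1 mm of the well. Next is the handle.

Request:
{"fn": "jog_arm", "kwargs": {"increments": [0, 0, 10, 0, 0, -5, 50, 0, 0, 10, 0, 0, 0, 50, 0, 0, 10, 0, 0, 0, 50, 0, 0, 10, 0, 0, 0, 50, 0, 0, 10, 0, 0, 0, 50, 0, 0, 10, 0, 0, 0, 50, 0, 0, 10, 0, 0, 0, 50, 0, 0, 10, 0, 0, 0, 50, 0, 0, 10, 0, 0, 0, 50, 0, 0, 0, -20, 29, 0, 50, 0, 0, 0, -19, 28, 0, 50, 0, 0, 0, 0, 0, 0, 50]}}

```text
t: 11.58
ee_pos: [501.3, -133.3, 187.0]
orientation: [-2.761, -1.496, 0.002]
ft_force: [-0.8, 0.2, -0.3]
width: 44.1
grasp_force: 0.0
```

```bash
python3 - <<'E'
from h import *
togo([502.2,-132.5,97],-33)
E
```

```text
t 11.57 at [ 501.3 -133.3  187. ] turn z -0.12 shift [ 1.2  0.3 90. ] tilt [-0.11  0.03] q [-0.28  0.32  1.89 -0.    0.94  0.3 ]
```

Request:
{"fn": "jog_arm", "kwargs": {"increments": [0, 0, 0, 1, 0, 35, 50, 0, 0, 0, 0, 0, 35, 50, 0, 0, 0, 0, 0, 20, 50, 0, 0, 0, 0, 0, 0, 50, 0, 0, 0, 0, 0, 0, 5, 0, 0, 0, 0, 0, 0, 0, 0, 0, 0, 0, 0, 0, 0, 0, 0, 0, 0, 0, 0, 0, 0, 0, 0, 0, 0, 0, 0]}}

```text
t: 12.7
ee_pos: [502.3, -131.4, 99.1]
orientation: [2.76, 1.499, 0.001]
ft_force: [-0.1, -0.2, 3.7]
width: 11.2
grasp_force: 30.0
```

```bash
python3 - <<'E'
from h import *
togo([502.2,-132.5,97],-33)
print(get_obs()['ft_force'].round(1))
x=np.array([.838,-.545]);y=np.array([.545,.838])
# index angle from initial pictures: arm line in the tester x-z plane, slope
for c in('top','side'):
    D=np.load(c+'0.npz');w=D['w'];h=cv2.cvtColor(D['p'],cv2.COLOR_BGR2HSV).astype(int)
    d=w[...,:2]-np.array([503,-133]);lx=d@x;ly=d@y;Z=w[...,2]
    m=((h[...,0]<6)|(h[...,0]>174))&(h[...,1]>150)&(h[...,2]>70)&(ly<-65)&(ly>-95)&(Z>60)&(Z<150)
    a=np.stack([lx[m],Z[m]],1).astype(np.float32);l=cv2.fitLine(a,cv2.DIST_HUBER,0,.01,.01).ravel()
    print(c,'slope angle',np.arctan2(-l[1]*np.sign(l[0]),abs(l[0])).round(3),'minlx pts',a[a[:,0]<a[:,0].min()+8].mean(0).round(1),'max z',np.percentile(a[:,1],98).round(1))
    for q in((10,40),(40,70),(70,105),(0,10)):
        s=a[(a[:,0]>q[0])&(a[:,0]<q[1])]
        if len(s): print(q,s.mean(0).round(1),len(s))
E
```

```text
t 12.7 at [ 502.3 -131.4   99.1] turn z -0.01 shift [-1.   0.5  2.1] tilt [ 0.05 -0.01] q [-0.28  0.46  1.94  0.    0.74  0.3 ]
[-0.1 -0.2  3.7]
top slope angle 0.47 minlx pts [  0.  126.6] max z 128.9
(10, 40) [ 24.9 112.4] 52
(40, 70) [55.1 96.9] 54
(70, 105) [89.2 81.6] 86
(0, 10) [  4.5 126. ] 34
side slope angle 0.465 minlx pts [ -3.6 123.5] max z 126.9
(10, 40) [ 26.9 108.8] 28
(40, 70) [54.6 94.2] 30
(70, 105) [88.1 78.8] 59
(0, 10) [  2.4 124.1] 15
```

Request:
{"fn": "jog_arm", "kwargs": {"increments": [0, 0, 0, 0, 2.5, -4.8, 0, 0, 0, 0, 0, 2.6, -4.9, 0, 0, 0, 0, 0, 3, -4.6, 0, 0, 0, 0, 0, 3, -4.6, 0, 0, 0, 0, 0, 3.4, -4.3, 0, 0, 0, 0, 0, 3.5, -4.3, 0, 0, 0, 0, 0, 3.8, -4, 0, 0, 0, 0, 0, 4, -3.8, 0, 0, 0, 0, 0, 0, 0, 0]}}

```text
t: 13.82
ee_pos: [521.6, -144.2, 134.1]
orientation: [-2.757, -1.497, 0.005]
ft_force: [-6.5, 7.5, -0.5]
width: 11.4
grasp_force: 30.0
```

```bash
cat > ang.py <<'E'
from h import *
import sys
x=np.array([.838,-.545]);y=np.array([.545,.838])
o=get_obs();d0=(o['ee_pos']-[502.3,-131.4,99.1]);print('t',o['t'].round(2),'moved x,y,z',(d0[:2]@x).round(1),(d0[:2]@y).round(1),d0[2].round(1),'ft',o['ft_force'].round(1),'w',o['width'].round(1),o['grasp_force'].round(1))
dx,dz=d0[:2]@x,d0[2];print('angle from handle',(np.arctan2(46+dz,100-dx)-np.arctan2(46,100)).round(3),'radius',np.hypot(46+dz,100-dx).round(1))
for c in('top','side'):
    im=get_image(c);w=cloud(im);h=cv2.cvtColor(im['pixels'],cv2.COLOR_BGR2HSV).astype(int)
    d=w[...,:2]-np.array([503,-133]);lx=d@x;ly=d@y;Z=w[...,2]
    H,S,V=[h[...,i] for i in range(3)]
    box=(ly<-60)&(ly>-95)&(Z>60)&(Z<160)&(lx>-25)&(lx<110)
    for n,m in(('index',((H<6)|(H>174))&(S>150)&(V>70)&box&(lx>12)),('pointer',(H>20)&(H<34)&(S>140)&box),('lid',(H>100)&(H<125)&(S>130)&(abs(ly)<62)&(lx>-20)&(lx<105)&(Z>72)&(Z<160))):
        a=np.stack([lx[m],Z[m]],1).astype(np.float32)
        if len(a)<8: print(c,n,len(a));continue
        l=cv2.fitLine(a,cv2.DIST_HUBER,0,.01,.01).ravel();s=-l[1]/l[0]
        print(c,n,len(a),'angle',np.arctan(s).round(3),'z at lx=50',(l[3]-s*(50-l[2])).round(1))
    cv2.imwrite(f'pics/{c}_{sys.argv[1]}.png',cv2.resize(im['pixels'][220:340,150:350] if c=='side' else im['pixels'][140:300,150:340],None,fx=4,fy=3.7))
E
python3 ang.py l1
```

```text
Traceback (most recent call last):
  File "ang.py", line 4, in <module>
    o=get_obs();d0=(o['ee_pos']-[502.3,-131.4,99.1]);print('t',o['t'].round(2),'moved x,y,z',(d0[:2]@x).round(1),(d0[:2]@y).round(1),d0[2].round(1),'ft',o['ft_force'].round(1),'w',o['width'].round(1),o['grasp_force'].round(1))
                                                               ^^^^^^^^^^^^
AttributeError: 'float' object has no attribute 'round'
```

```bash
sed -i "s/o\['t'\].round(2)/round(o['t'],2)/; s/o\['width'\].round(1),o\['grasp_force'\].round(1)/o['width'],o['grasp_force']/" ang.py; python3 ang.py l1
```

```text
t 13.82 moved x,y,z 23.2 -0.2 35.0 ft [-6.5  7.5 -0.5] w 11.430054589092194 30.018702149391174
angle from handle 0.38 radius 111.6
top index 228 angle 0.464 z at lx=50 100.0
top pointer 213 angle 0.359 z at lx=50 92.6
top lid 2161 angle 0.36 z at lx=50 100.5
side index 105 angle 0.438 z at lx=50 97.2
side pointer 14 angle 0.388 z at lx=50 86.6
side lid 2547 angle 0.326 z at lx=50 97.9
```

View pics/side_l1.png

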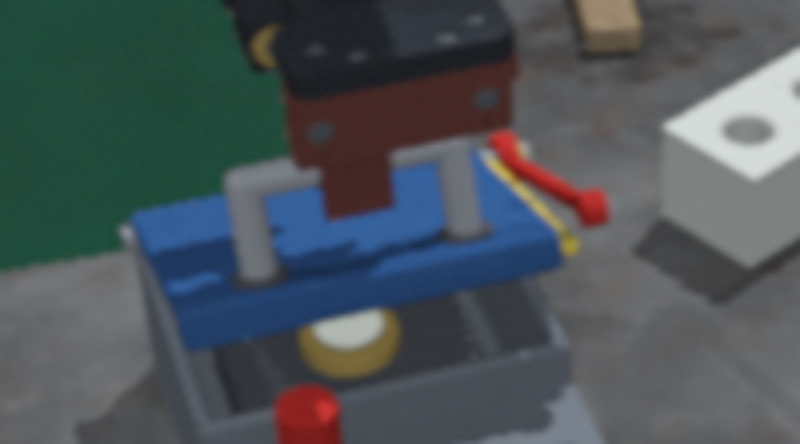

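Lid at about 0.36, index about 0.455; the yellow pointer end at (570,245) is still below the red button at (593,207). A bit more.

Request:
{"fn": "jog_arm", "kwargs": {"increments": [0, 0, 0, 0, 1.8, -2, 0, 0, 0, 0, 0, 1.8, -2, 0, 0, 0, 0, 0, 1.8, -2, 0, 0, 0, 0, 0, 1.8, -1.8, 0, 0, 0, 0, 0, 0, 0, 0, 0, 0, 0, 0, 0, 0, 0]}}

```text
t: 14.68
ee_pos: [528.1, -148.5, 141.6]
orientation: [-2.758, -1.498, 0.004]
ft_force: [-3.8, 5.7, -3.5]
width: 11.3
grasp_force: 30.0
```

```bash
python3 ang.py l2
```

```text
t 14.68 moved x,y,z 31.0 -0.2 42.5 ft [-3.8  5.7 -3.5] w 11.266278808573313 30.016672611236572
angle from handle 0.477 radius 112.2
top index 222 angle 0.451 z at lx=50 100.1
top pointer 212 angle 0.461 z at lx=50 98.2
top lid 2104 angle 0.451 z at lx=50 106.6
side index 97 angle 0.453 z at lx=50 97.2
side pointer 15 angle 0.55 z at lx=50 88.9
side lid 2325 angle 0.404 z at lx=50 103.2
```

View pics/side_l2.png

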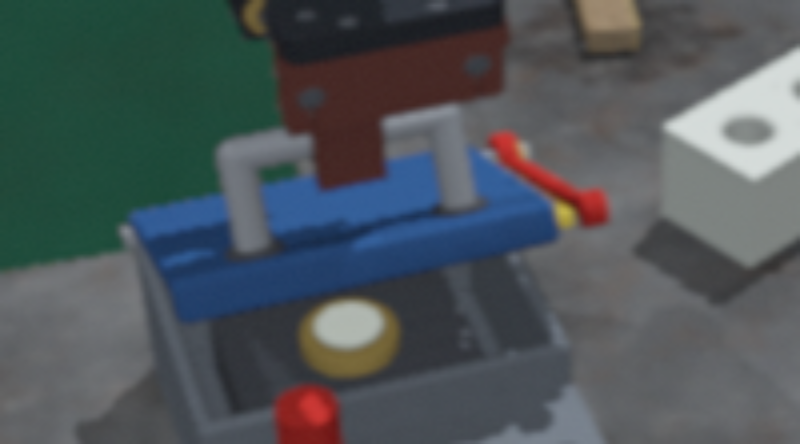

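View pics/top_l2.png

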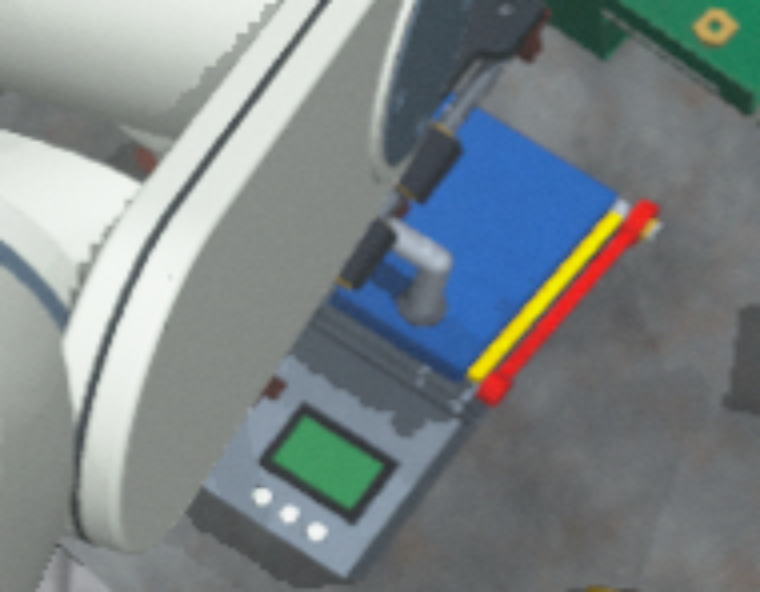

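Pointer end (565,215) and red button (593,207) line up in the side view, and the yellow and red bars are parallel in the top view. The fits put the lid about 0.01–0.02 low, so I nudge it slightly and settle.

Request:
{"fn": "jog_arm", "kwargs": {"increments": [0, 0, 0, 0, 0.8, -0.8, 0, 0, 0, 0, 0, 0, 0, 0, 0, 0, 0, 0, 0, 0, 0, 0, 0, 0, 0, 0, 0, 0, 0, 0, 0, 0, 0, 0, 0, 0, 0, 0, 0, 0, 0, 0]}}

```text
t: 15.52
ee_pos: [528.8, -148.9, 142.3]
orientation: [-2.758, -1.498, 0.003]
ft_force: [-3.4, 5.3, -3.5]
width: 10.9
grasp_force: 30.0
```

```bash
python3 ang.py l3 && python3 -c "
from h import *
print(job.close_job())"
```

```text
t 15.53 moved x,y,z 31.8 -0.2 43.2 ft [-3.4  5.3 -3.5] w 10.922237259808508 30.017013251781464
angle from handle 0.487 radius 112.3
top index 224 angle 0.46 z at lx=50 99.9
top pointer 211 angle 0.474 z at lx=50 98.8
top lid 2075 angle 0.463 z at lx=50 107.2
side index 91 angle 0.446 z at lx=50 97.5
side pointer 16 angle 0.514 z at lx=50 91.1
side lid 2268 angle 0.412 z at lx=50 103.8
the job is handed in; nothing more can be done
None
```

The job is handed in, with no verdict returned. The red-capped tube measured seated and upright in the well before the lift, and the arm is holding the lid at the index: top camera reads lid 0.463 rad against index 0.460, after about 15.5 s.

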